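Find the soft spring leaf by pressing and tag it

ROBOT

A 6-joint arm with a two-finger parallel gripper is mounted at the origin on a cart in front of the work surface, level with it; the furniture and walls round the work are solid. World frame = base frame: x ahead of the robot, y to its left, z up, the work surface at z = 0. Lengths are in m, angles in rad, forces in N, time in s.
With the tool pointing down it reaches from about 0.35 to 0.975 m from the base axis. Payload 4.9 kg.
Tool frame: the origin (TCP) lies on the centre line of the jaws, within the pads' length; the fingertips stand manip.tip_reach ahead of it and the grasp point (between the pads) is the TCP (manip.tip_reach is the distance from the TCP to the fingertips, in m); z points along the fingers, y is the line along which they close (so a half turn about z gives the same grasp; the last joint's range is limited). The gripper opens to 85 mm and grips with 20 to 120 N. Pads are 22 mm wide; open, the fingers measure 114 mm over their backs; the gripper's body (76 mm by 85 mm) begins 54 mm behind the grasp point. The pads swing forward as they close: fully open they stand 13 mm farther back than shut.
Start: joints at [-1.419, 0.053, 1.613, -0, 1.476, -0.119], TCP at [0.167, -0.602, 0.25] pointing down, gripper open.
Joint ranges: [-3.01, 3.01], [-1.01, 2.22], [0.06, 2.58], [-1.02, 4.17], [0.09, 2.62], [-3.14, 3.14]. Speed limits (rad/s): [2.57, 2.57, 3.14, 3.14, 3.14, 3.14].

INTERFACE

Orientations are given as a unit quaternion [w, x, y, z].
In Python, from plant import manip gives the robot as it stands. The module is installed in compiled form; this text tells all that it offers.
- The arm moves only by the tool move_arm, never from a script. Its argument "rows" is a list of rows, each a list of 7 numbers: the shift along the tool's x, y, z in cm, then the turn, a rotation vector about the tool's x, y, z in degrees, then the opening, from -1 (shut) to 1 (fully open). In form: [[tx, ty, tz, ax, ay, az, jaw], ...]. A call has 1 to 20 rows; each row shifts and turns the commanded pose from where the row before left it, along the tool's axes as they then stand; what a row does not reach is not made up. A row lasts 1/12 s, in which the tool goes at most 41.7 mm and 7.16 degrees, less where a joint would pass 70% of its speed; a pose out of reach is approached as far as the arm can. A call is refused whole if a number of a shift passes 4.17 or a number of a turn 7.16, either way. A call with a gripper value outside its range is refused whole. The fingers move at their own pace and stop on an object; the grip force is fixed at half the most. Time passes only in rows, so rows that do not move let the fingers close. It gives the time, the measured TCP pose, the force, the opening and the grip force at its end, in the units of the state.
- manip.state(): the state, without advancing time (a new reading comes with each control period).
- manip.grab_frame(name): name is "scene" or "top" or "wrist"; returns a dict with "img" (420x560x3 uint8, blue, green, red), "mtx" (3x3 intrinsics, pixels), "k1" (the pictures are not rectified: a ray, as slopes to the right and down, at radius r is drawn at 1 + k1 r^2 times it, then the intrinsics apply), "R" (3x3) and "t" (3): a world point X has camera coordinates R X + t. Camera axes: x right, y down, z forward; pixel columns grow to the right and rows downward; lengths in m; the calibration is good to about 2 mm. A picture is of the moment at which its call begins. There is no depth.
- manip.job_done(): hands the job in; it is judged then, once.
The state is a dict: "time": time; "joint_pos": joint angles; "joint_vel": joint speeds; "joint_efforts": joint torques, N m; "tool_pos": TCP position; "tool_rot": TCP orientation; "contact_force": force on the tool from outside, world axes, zero at the start; "ft_torque": the same for the moment, N m; "gripper_width": opening from 0.0 (shut) to 1.0 (fully open); "grasp_force": force on a finger pad.
Only numpy, scipy, OpenCV 4.12 (cv2) and the standard library are available. Lean on these libraries where they do the work, as an engineer would, in place of code of your own. Each camera call takes 0.05 s, during which the arm holds its last target. There are 200 camera calls.

TASK

One of the three clamped spring leaves has gone soft. Working from left to right, press each leaf straight down with the fingertips on the stud at its mid-span with about 10 N (8 to 12 N), hold that for a second and note how far it sinks; never put more than 16 N on a leaf. Then tag the leaf that sank by far the most: put the loose collet nut over the peg at its free end, down on the washer, and let go.

Things in the scene. Friction and masses are not known exactly. Their poses are not given: they have to be found in the camera images.
- plate: aluminium test plate, 220 x 290 x 10 mm, screwed to the bench. Origin at the centre of its underside; its y axis runs along the row of three holders (left bay at y = 93 mm, middle bay at 0, right bay at -93 mm), its -x edge faces the robot
- holder_1: one of three holders that look alike, fixed on the plate at its yaw, in any of the bays (the number means nothing). Foot 200 x 64 x 8 mm; origin at the centre of its underside, x away from the robot, y left, z up. Clamp block at x = 46 to 94 mm, 44 mm wide, 86 mm high. From it a flat spring leaf, 24 mm wide, 2.5 mm thick, juts 132 mm towards the robot, its top 70.5 mm above the origin
- stud_1: low domed round steel stud, 20 mm wide, 6 mm high, riveted at mid-span on the leaf of holder_1; origin at the centre of its underside, on the leaf's top. It sinks and tilts with the leaf, which springs back. A sound leaf gives about 5 mm here under 10 N, the soft one about twice that
- press_1 (a point): centre of the top face of stud_1, the point to press; at rest at x = -20 mm, 76.5 mm above the origin of holder_1
- seat_1 (a point): where the nut's underside belongs: centre of the top of a round washer 36 mm wide near the free end of the leaf of holder_1, at rest at x = -70 mm, 73.5 mm above the holder's origin. An upright peg, 16 mm thick with a tapered top, rises 26 mm from here. z is the peg's axis, up; it sinks with the leaf, by 5.5 to 7.5 mm under the nut on the soft leaf, 2.5 to 4 mm on a sound one
- leaf_1: inner 30 mm of the spring leaf of holder_1, carrying the rest of it with stud and peg; origin at the underside of the leaf where it leaves the clamp, x away from the robot
- holder_2: one of three holders that look alike, fixed on the plate at its yaw, in any of the bays (the number means nothing). Foot 200 x 64 x 8 mm; origin at the centre of its underside, x away from the robot, y left, z up. Clamp block at x = 46 to 94 mm, 44 mm wide, 86 mm high. From it a flat spring leaf, 24 mm wide, 2.5 mm thick, juts 132 mm towards the robot, its top 70.5 mm above the origin
- stud_2: low domed round steel stud, 20 mm wide, 6 mm high, riveted at mid-span on the leaf of holder_2; origin at the centre of its underside, on the leaf's top. It sinks and tilts with the leaf, which springs back. A sound leaf gives about 5 mm here under 10 N, the soft one about twice that
- press_2 (a point): centre of the top face of stud_2, the point to press; at rest at x = -20 mm, 76.5 mm above the origin of holder_2
- seat_2 (a point): where the nut's underside belongs: centre of the top of a round washer 36 mm wide near the free end of the leaf of holder_2, at rest at x = -70 mm, 73.5 mm above the holder's origin. An upright peg, 16 mm thick with a tapered top, rises 26 mm from here. z is the peg's axis, up; it sinks with the leaf, by 5.5 to 7.5 mm under the nut on the soft leaf, 2.5 to 4 mm on a sound one
- leaf_2: inner 30 mm of the spring leaf of holder_2, carrying the rest of it with stud and peg; origin at the underside of the leaf where it leaves the clamp, x away from the robot
- holder_3: one of three holders that look alike, fixed on the plate at its yaw, in any of the bays (the number means nothing). Foot 200 x 64 x 8 mm; origin at the centre of its underside, x away from the robot, y left, z up. Clamp block at x = 46 to 94 mm, 44 mm wide, 86 mm high. From it a flat spring leaf, 24 mm wide, 2.5 mm thick, juts 132 mm towards the robot, its top 70.5 mm above the origin
- stud_3: low domed round steel stud, 20 mm wide, 6 mm high, riveted at mid-span on the leaf of holder_3; origin at the centre of its underside, on the leaf's top. It sinks and tilts with the leaf, which springs back. A sound leaf gives about 5 mm here under 10 N, the soft one about twice that
- press_3 (a point): centre of the top face of stud_3, the point to press; at rest at x = -20 mm, 76.5 mm above the origin of holder_3
- seat_3 (a point): where the nut's underside belongs: centre of the top of a round washer 36 mm wide near the free end of the leaf of holder_3, at rest at x = -70 mm, 73.5 mm above the holder's origin. An upright peg, 16 mm thick with a tapered top, rises 26 mm from here. z is the peg's axis, up; it sinks with the leaf, by 5.5 to 7.5 mm under the nut on the soft leaf, 2.5 to 4 mm on a sound one
- leaf_3: inner 30 mm of the spring leaf of holder_3, carrying the rest of it with stud and peg; origin at the underside of the leaf where it leaves the clamp, x away from the robot
- collet_nut: steel collet nut, a ring 50 mm across and 20 mm high with a 26 mm open bore, about 160 g, lying flat on the bench to the left of the plate. Origin at the centre of its underside, z up; may be gripped across anywhere
Things that resemble listed ones, but are neither listed nor needed, are in the scene too. What is shaped like the collet_nut but turquoise or yellow is not meant.

How it is judged:
On the way, in this order (a step that is already met when the one before it is completed fails the run):
1. the stud of the left leaf is pressed with 8 to 12 N, kept up for 0.5 s (((y of holder_1 in the frame of plate above 0.05 m and contact force between the fingers and stud_1 between 8 and 12 N) or (y of holder_2 in the frame of plate above 0.05 m and contact force between the fingers and stud_2 between 8 and 12 N) or (y of holder_3 in the frame of plate above 0.05 m and contact force between the fingers and stud_3 between 8 and 12 N))), for 0.5 s.
2. the stud of the middle leaf is pressed with 8 to 12 N, kept up for 0.5 s (((y of holder_1 in the frame of plate between -0.05 and 0.05 m and contact force between the fingers and stud_1 between 8 and 12 N) or (y of holder_2 in the frame of plate between -0.05 and 0.05 m and contact force between the fingers and stud_2 between 8 and 12 N) or (y of holder_3 in the frame of plate between -0.05 and 0.05 m and contact force between the fingers and stud_3 between 8 and 12 N))), for 0.5 s.
3. the stud of the right leaf is pressed with 8 to 12 N, kept up for 0.5 s (((y of holder_1 in the frame of plate below -0.05 m and contact force between the fingers and stud_1 between 8 and 12 N) or (y of holder_2 in the frame of plate below -0.05 m and contact force between the fingers and stud_2 between 8 and 12 N) or (y of holder_3 in the frame of plate below -0.05 m and contact force between the fingers and stud_3 between 8 and 12 N))), for 0.5 s.
At the end, for the whole second after the job is handed in: the collet nut lies at rest round the peg of the soft leaf, down on its washer (nut centre within 8 mm of the peg's axis, underside within 4 mm of the washer), the leaf sagging under it by more than 4.7 mm as only the soft one does (((horizontal distance between collet_nut and seat_1 below 0.008 m and z of collet_nut in the frame of seat_1 between -0.004 and 0.004 m and z of seat_1 in the frame of holder_1 below 0.0688 m) or (horizontal distance between collet_nut and seat_2 below 0.008 m and z of collet_nut in the frame of seat_2 between -0.004 and 0.004 m and z of seat_2 in the frame of holder_2 below 0.0688 m) or (horizontal distance between collet_nut and seat_3 below 0.008 m and z of collet_nut in the frame of seat_3 between -0.004 and 0.004 m and z of seat_3 in the frame of holder_3 below 0.0688 m)) and linear speed of collet_nut below 0.01 m/s); the robot touches nothing.
It fails at once if a spring leaf or its stud is loaded with more than 16 N (contact force between anything else and leaf_1 above 16 N or contact force between anything else and leaf_2 above 16 N or contact force between anything else and leaf_3 above 16 N).
It also fails if it takes over 64 s, if anything falls off the work surface, if the arm or the gripper's body presses on something with over 40 N, if the wrist force passes 120 N, or if a joint passes its speed limit or range.

## Working session

There is one attempt and no reset: what is moved stays moved. The work goes in short steps, Python scripts to look and compute and a tool call to move; the robot and the scene stay as the last step left them, time stands still between calls to the robot, and variables do not carry over. Pictures are saved under pics/ and viewed, at most 10 in all, crops included, and the job is handed in when it is done.

Besides the shell and the picture viewer there is one more tool, called by a JSON object that holds its "name" and its "arguments". move_arm: Moves the arm, as the interface text tells. Its arguments: {"type":"object","properties":{"rows":{"type":"array","items":{"type":"array","items":{"type":"number"}}}},"required":["rows"]}

```bash
mkdir -p pics; cat > h.py <<'E'
import numpy as np, cv2
from plant import manip
import pickle
def grab(n,save=None):
    f=manip.grab_frame(n)
    if save:
        cv2.imwrite(f'pics/{save}.png',f['img']); pickle.dump(f,open(f'pics/{save}.pkl','wb'))
    return f
def load(s): return pickle.load(open(f'pics/{s}.pkl','rb'))
def ray(f,u,v):
    K=f['mtx']; d=np.array([(u-K[0,2])/K[0,0],(v-K[1,2])/K[1,1]])
    s=d.copy()
    for _ in range(20): s=d/(1+f['k1']*(s@s))
    R=np.array(f['R']);t=np.array(f['t'])
    w=R.T@np.array([s[0],s[1],1]); return -R.T@t, w/np.linalg.norm(w)
def atz(f,u,v,z):
    c,d=ray(f,u,v); return c+d*(z-c[2])/d[2]
def tri(obs):
    A=np.zeros((3,3));b=np.zeros(3)
    for f,u,v in obs:
        c,d=ray(f,u,v);P=np.eye(3)-np.outer(d,d);A+=P;b+=P@c
    X=np.linalg.solve(A,b); return X,[round(float(np.linalg.norm(np.cross(X-ray(f,u,v)[0],ray(f,u,v)[1])))*1e3,1) for f,u,v in obs]
def proj(f,X):
    c=f['R']@np.array(X)+f['t']; s=c[:2]/c[2]; s=s*(1+f['k1']*(s@s)); K=f['mtx']
    return [K[0,0]*s[0]+K[0,2],K[1,1]*s[1]+K[1,2]]
E
python3 - <<'E'
from h import *
a=grab('top','top0');b=grab('scene','sc0')
cv2.imwrite('pics/both.png',cv2.resize(np.vstack([a['img'],b['img']]),(448*1,672))[:600]) if 0 else None
print(manip.state(),manip.tip_reach)
for f in(a,b): print(f['mtx'],f['k1'],-f['R'].T@f['t'])
E
```

```text
{'time': 0.1, 'joint_pos': array([-1.41903093e+00,  5.32660875e-02,  1.61415409e+00, -2.32776107e-05,
        1.47601580e+00, -1.19001646e-01]), 'joint_vel': array([-7.53901167e-04, -2.09545716e-03, -2.59621427e-03,  1.81581744e-03,
       -5.57345304e-06, -1.31906306e-03]), 'joint_efforts': array([-7.77221194e-04, -3.94901311e+01, -3.71367538e+01, -1.76577259e-04,
        3.93589595e-03, -4.96876012e-06]), 'tool_pos': array([ 0.16708161, -0.6017005 ,  0.24920284]), 'tool_rot': array([-9.21348388e-04,  9.90849069e-01,  1.34971376e-01, -2.66818644e-05]), 'contact_force': array([ 0.15327911,  0.42772932, -0.23773635]), 'ft_torque': array([ 0.014366  ,  0.00958193, -0.03221473]), 'grasp_force': 0.0, 'gripper_width': 0.9984140402705294} 0.019
[[536.84727844   0.         281.02182305]
 [  0.         536.84727844 208.07370542]
 [  0.           0.           1.        ]] -0.07821848763806966 [0.4119106  0.14896144 1.09708738]
[[546.68919859   0.         289.84025754]
 [  0.         546.68919859 211.83638833]
 [  0.           0.           1.        ]] -0.18479618546099655 [0.00920988 0.57247129 0.73589928]
```

View pics/top0.png

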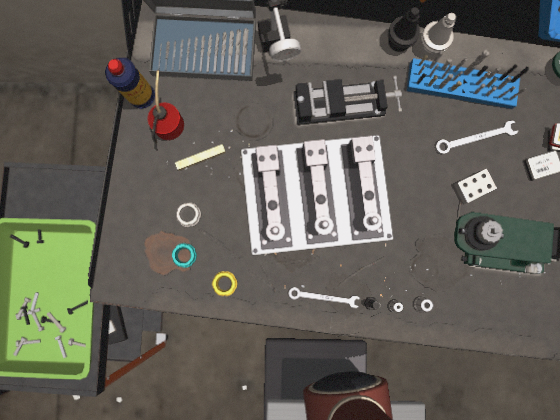

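View pics/sc0.png

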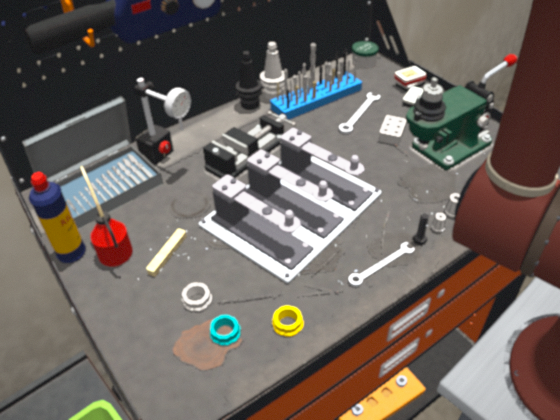

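Nut candidates in the top view: steel/white ring (188,214), turquoise (184,255) and yellow (225,284), plus small steel nuts at (398,307) and (427,306). In the scene view these are at (196,296), (224,330) and (288,320). I choose the steel ring left of the plate. Next, close crops of it and the holders.

```bash
python3 - <<'E'
from h import *
a=load('top0')['img'];b=load('sc0')['img']
c=lambda im,u,v,w,h,s:cv2.resize(im[v:v+h,u:u+w],None,fx=s,fy=s,interpolation=cv2.INTER_CUBIC)
cv2.imwrite('pics/c1.png',np.hstack([c(a,240,130,160,125,4),np.vstack([c(a,168,194,40,40,4),c(b,176,276,40,40,4),np.zeros((180,160,3),np.uint8)])]))
cv2.imwrite('pics/c2.png',c(b,200,120,190,150,4))
E
```

```text
(no output)
```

View pics/c1.png

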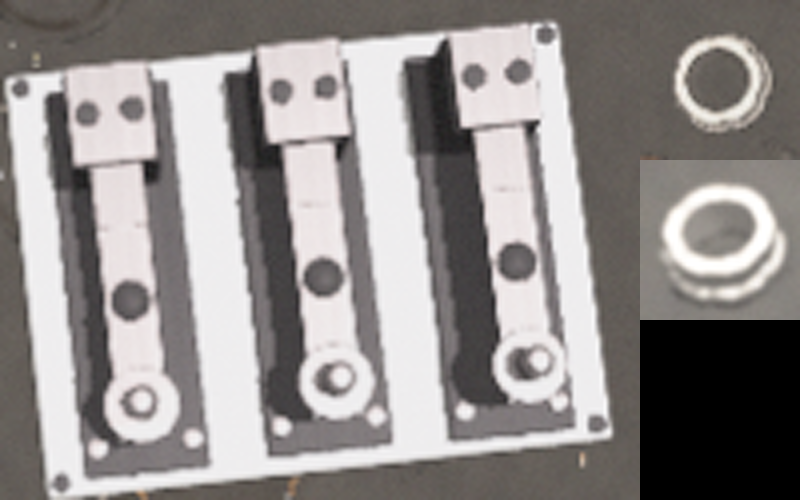

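View pics/c2.png

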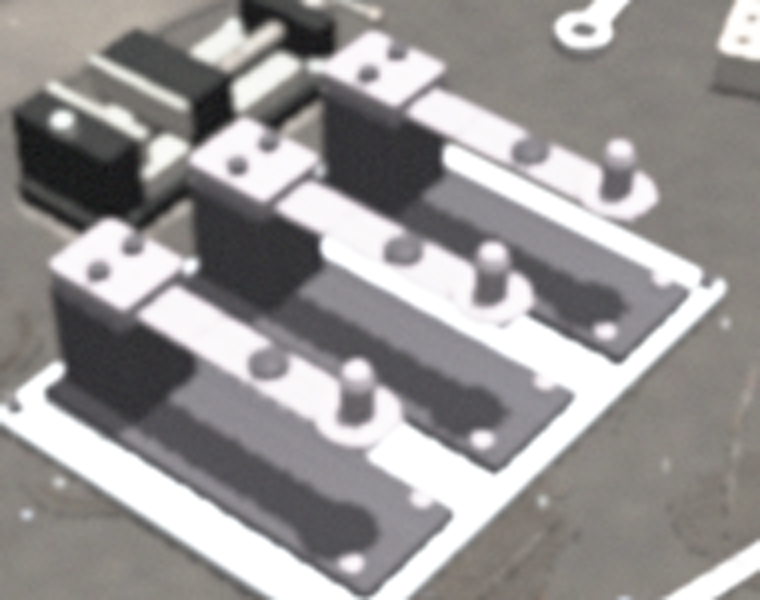

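```bash
python3 - <<'E'
from h import *
a=load('top0');b=load('sc0')
T=lambda u,v:(a,240+u/4-.4,130+v/4-.4)
S=lambda u,v:(b,200+u/4-.4,120+v/4-.4)
for n,t,s in [('stud L',(130,299),(268,360)),('stud M',(323,276),(403,246)),('stud R',(516,260),(531,148)),
 ('wash L',(142,405),(358,413)),('wash M',(337,380),(490,297)),('wash R',(529,363),(619,192)),
 ('pegt L',(142,401),(356,371)),('pegt M',(342,376),(493,254)),('pegt R',(537,358),(620,150)),
 ('hole L1',(87,114),(98,271)),('hole L2',(132,109),(134,246)),('hole R1',(473,76),(368,73)),('hole R2',(518,71),(398,53)),
 ('plate NE',(546,36),None),('plate NW',(20,89),(13,405)),('plate SE',(597,424),(706,282)),('plate SW',(61,483),None)]:
    if s: X,e=tri([T(*t),S(*s)]); print(n,X.round(4),e)
    else: print(n,atz(*T(*t),.01).round(4))
X,e=tri([(a,168+77/4-.4,194+78/4-.4),(b,176+82/4-.4,276+68/4-.4)]);print('nut top',X.round(4),e)
w=manip.grab_frame('wrist');s=manip.state();
print(-w['R'].T@w['t']-s['tool_pos'],w['R'],w['mtx'][0,0])
E
```

```text
stud L [0.5347 0.1579 0.0879] [0.1, 0.1]
stud M [0.5479 0.0665 0.0884] [0.3, 0.3]
stud R [ 0.5578 -0.0258  0.0877] [0.8, 0.8]
wash L [0.4849 0.1512 0.0876] [0.3, 0.3]
wash M [0.4993 0.0592 0.0848] [0.2, 0.2]
wash R [ 0.5085 -0.0328  0.0862] [1.2, 1.2]
pegt L [0.4851 0.1513 0.1119] [0.4, 0.4]
pegt M [0.4988 0.059  0.1102] [0.1, 0.1]
pegt R [ 0.5087 -0.0318  0.1116] [0.9, 0.9]
hole L1 [0.6216 0.1808 0.097 ] [0.2, 0.2]
hole L2 [0.6243 0.1591 0.0968] [0.4, 0.4]
hole R1 [ 0.645  -0.0028  0.0969] [0.1, 0.1]
hole R2 [ 0.6479 -0.0248  0.0962] [0.6, 0.6]
plate NE [ 0.6878 -0.0539  0.01  ]
plate NW [0.6506 0.2183 0.018 ] [0.6, 0.6]
plate SE [ 0.4859 -0.0797  0.0154] [0.1, 0.1]
plate SW [0.4498 0.1911 0.01  ]
nut top [0.52  0.329 0.024] [0.6, 0.6]
[0.07907171 0.0231364  0.12340596] [[ 0.26818051 -0.96336749 -0.00151657]
 [-0.91317491 -0.25470887  0.31817445]
 [-0.30690521 -0.08394329 -0.94803097]] 339.27883347482395
```

Crops confirm the choice: the steel nut is a plain pale ring, bore centre at top (187,213) and scene (196,293). The studs are at top-view (272,205), (320,199) and (369,195). Triangulation is consistent to about 1 mm and matches the listed heights, so I move.

{"name": "move_arm", "arguments": {"rows": [[0,0,0,0,0,3.88,-1],[0,0,0,0,0,3.88,-1],[2.12,-3.2,0,0,0,0,-1],[2.12,-3.2,0,0,0,0,-1],[2.12,-3.2,0,0,0,0,-1],[2.12,-3.2,0,0,0,0,-1],[2.12,-3.2,0,0,0,0,-1],[2.12,-3.2,0,0,0,0,-1],[2.12,-3.2,0,0,0,0,-1],[2.12,-3.2,0,0,0,0,-1],[2.12,-3.2,0,0,0,0,-1],[2.12,-3.2,0,0,0,0,-1],[2.12,-3.2,0,0,0,0,-1],[2.12,-3.2,0,0,0,0,-1],[2.12,-3.2,0,0,0,0,-1],[2.12,-3.2,0,0,0,0,-1],[2.12,-3.2,0,0,0,0,-1],[2.12,-3.2,0,0,0,0,-1],[2.12,-3.2,0,0,0,0,-1],[2.12,-3.2,0,0,0,0,-1]]}}

```text
time: 1.82
tool_pos: [0.4678, 0.0221, 0.2502]
tool_rot: [0.0, 0.998, 0.068, 0.0]
contact_force: [0.3, -0.4, 0.1]
gripper_width: -0.004
grasp_force: 0.0
```

{"name": "move_arm", "arguments": {"rows": [[0,0,0,0,0,0,-1],[0,0,0,0,0,0,-1],[0,0,0,0,0,0,-1],[0,0,0,0,0,0,-1]]}}

```text
time: 2.15
tool_pos: [0.4672, 0.0191, 0.2501]
tool_rot: [0.0, 0.998, 0.067, -0.0]
contact_force: [0.4, -0.4, -1.1]
gripper_width: -0.003
grasp_force: 0.0
```

```bash
cat >> h.py <<'E'
def delta(target):
    s=manip.state(); q=s['tool_rot']
    from scipy.spatial.transform import Rotation as Ro
    R=Ro.from_quat([q[1],q[2],q[3],q[0]])
    print('t',s['time'],'pos',s['tool_pos'].round(4),'F',s['contact_force'].round(2),'w',round(s['gripper_width'],3),'gf',s['grasp_force'])
    print('Rtool',R.as_matrix().round(3).tolist()); print('shift cm',(R.inv().apply(np.array(target)-s['tool_pos'])*100).round(2))
E
python3 -c "
from h import *
delta([.535,.158,.125])"
```

```text
t 2.15 pos [0.4672 0.0191 0.2501] F [ 0.38 -0.44 -1.12] w -0.003 gf 0.0
Rtool [[0.991, 0.133, -0.0], [0.133, -0.991, -0.0], [-0.0, 0.0, -1.0]]
shift cm [  8.58 -12.86  12.5 ]
```

{"name": "move_arm", "arguments": {"rows": [[2.15,-3.21,0,0,0,0,-1],[2.15,-3.21,0,0,0,0,-1],[2.14,-3.22,0,0,0,0,-1],[2.14,-3.22,0,0,0,0,-1],[0,0,0,0,0,0,-1],[0,0,3.5,0,0,0,-1],[0,0,3.5,0,0,0,-1],[0,0,3.0,0,0,0,-1],[0,0,2.5,0,0,0,-1],[0,0,0,0,0,0,-1],[0,0,0,0,0,0,-1],[0,0,0,0,0,0,-1],[0,0,0,0,0,0,-1]]}}

```text
time: 3.23
tool_pos: [0.5371, 0.1587, 0.1283]
tool_rot: [-0.0, 0.998, 0.067, 0.002]
contact_force: [-0.1, 0.2, 1.4]
gripper_width: -0.002
grasp_force: 0.0
```

```bash
python3 -c "
from h import *
delta([.535,.158,.1075])
w=grab('wrist','w1');print(proj(w,[.5347,.1579,.0865]),proj(w,[.4851,.1513,.1095]))"
```

```text
t 3.2333 pos [0.5371 0.1587 0.1283] F [-0.08  0.19  1.39] w -0.002 gf 0.0
Rtool [[0.991, 0.134, 0.005], [0.134, -0.991, 0.001], [0.005, -0.0, -1.0]]
shift cm [-0.22  0.04  2.08]
[np.float64(277.14355261938647), np.float64(260.2409197158795)] [np.float64(276.9727472322043), np.float64(365.61899742541766)]
```

View pics/w1.png

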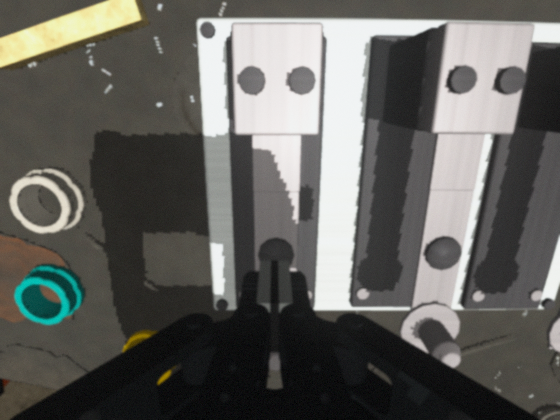

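The view shows the shut fingers over the left leaf, just short of its stud at (276,253). The middle stud is at (443,252).

```bash
python3 -c "
from h import *
w=load('w1');print(proj(w,[.5479,.0665,.0865]),atz(w,443,252,.0865),atz(w,276,254,.0865))
print(tri([(w,443,252),(load('top0'),320.4,198.6),(load('sc0'),300.4,181.1)]))
delta([.536,.158,.1095])"
```

```text
[np.float64(446.47089210511376), np.float64(258.57590412788926)] [0.55147496 0.06956667 0.0865    ] [0.53831187 0.15902295 0.0865    ]
(array([0.54946144, 0.06616149, 0.08472076]), [2.1, 0.9, 2.2])
t 3.2833 pos [0.537  0.1589 0.1282] F [ 0.69 -0.21  0.17] w -0.001 gf 0.0
Rtool [[0.991, 0.134, 0.005], [0.134, -0.991, 0.001], [0.005, -0.0, -1.0]]
shift cm [-0.12  0.07  1.87]
```

{"name": "move_arm", "arguments": {"rows": [[0,0,0.5,0,0,0,-1],[0,0,0.5,0,0,0,-1],[0,0,0.5,0,0,0,-1],[0,0,0,0,0,0,-1],[0,0,0,0,0,0,-1],[0,0,0,0,0,0,-1],[0,0,0,0,0,0,-1]]}}

```text
time: 3.87
tool_pos: [0.5353, 0.1591, 0.1104]
tool_rot: [-0.0, 0.998, 0.068, 0.0]
contact_force: [-0.2, -0.4, 0.5]
gripper_width: 0.001
grasp_force: 0.0
```

```bash
cat >> h.py <<'E'
def avg(n=6):
    F=[];P=[]
    for _ in range(n):
        manip.grab_frame('wrist'); s=manip.state(); F.append(s['contact_force']);P.append(s['tool_pos'])
    F=np.array(F); print('t',round(s['time'],2),'F',F.mean(0).round(2),'sd',F.std(0).round(2),'Fz',F[:,2].round(1),'pos',np.mean(P,0).round(4),P[-1].round(4))
E
python3 -c "
from h import *
avg()"
```

```text
t 4.17 F [-0.1   0.42  0.3 ] sd [0.63 0.37 0.64] Fz [ 0.6  0.2 -1.   0.3  0.9  0.9] pos [0.5354 0.1591 0.1105] [0.5353 0.1591 0.1104]
```

{"name": "move_arm", "arguments": {"rows": [[0,0,0.1,0,0,0,-1],[0,0,0.1,0,0,0,-1],[0,0,0.1,0,0,0,-1],[0,0,0.1,0,0,0,-1],[0,0,0.1,0,0,0,-1],[0,0,0.1,0,0,0,-1],[0,0,0.1,0,0,0,-1],[0,0,0,0,0,0,-1],[0,0,0,0,0,0,-1],[0,0,0,0,0,0,-1]]}}

```text
time: 5.0
tool_pos: [0.5352, 0.159, 0.1035]
tool_rot: [-0.0, 0.998, 0.068, -0.0]
contact_force: [-0.8, 0.3, 2.5]
gripper_width: 0.002
grasp_force: 1.0
```

```bash
python3 -c "
from h import *
avg()"
```

```text
t 5.3 F [-1.56 -0.52  2.14] sd [0.66 0.49 0.29] Fz [2.2 2.2 1.9 1.8 2.2 2.7] pos [0.5352 0.159  0.1034] [0.5352 0.159  0.1034]
```

{"name": "move_arm", "arguments": {"rows": [[0,0,0.1,0,0,0,-1],[0,0,0.1,0,0,0,-1],[0,0,0,0,0,0,-1],[0,0,0,0,0,0,-1],[0,0,0,0,0,0,-1]]}}

```text
time: 5.72
tool_pos: [0.5353, 0.159, 0.1015]
tool_rot: [-0.0, 0.998, 0.068, 0.0]
contact_force: [-2.3, -1.4, 4.2]
gripper_width: 0.001
grasp_force: 2.0
```

```bash
python3 -c "
from h import *
avg()"
```

```text
t 6.02 F [-2.67 -0.42  3.63] sd [0.61 0.7  0.28] Fz [3.6 4.2 3.5 3.5 3.7 3.2] pos [0.5353 0.159  0.1014] [0.5352 0.159  0.1014]
```

{"name": "move_arm", "arguments": {"rows": [[-0.05,0,0.1,0,0,0,-1],[-0.05,0,0.1,0,0,0,-1],[0,0,0.1,0,0,0,-1],[0,0,0,0,0,0,-1],[0,0,0,0,0,0,-1]]}}

```text
time: 6.43
tool_pos: [0.535, 0.159, 0.099]
tool_rot: [-0.0, 0.998, 0.068, 0.001]
contact_force: [-0.5, -0.6, 5.9]
gripper_width: 0.0
grasp_force: 3.0
```

```bash
python3 -c "
from h import *
avg()"
```

```text
t 6.73 F [-1.61 -0.35  6.21] sd [0.32 0.69 0.36] Fz [5.5 6.1 6.5 6.5 6.5 6.1] pos [0.535  0.159  0.0991] [0.535  0.159  0.0991]
```

{"name": "move_arm", "arguments": {"rows": [[-0.05,0,0.1,0,0,0,-1],[-0.02,0,0.1,0,0,0,-1],[0,0,0.1,0,0,0,-1],[0,0,0.08,0,0,0,-1],[0,0,0,0,0,0,-1],[0,0,0,0,0,0,-1]]}}

```text
time: 7.23
tool_pos: [0.5349, 0.159, 0.0961]
tool_rot: [-0.0, 0.998, 0.068, 0.002]
contact_force: [-2.5, -0.1, 8.3]
gripper_width: 0.0
grasp_force: 4.4
```

```bash
python3 -c "
from h import *
avg(8)"
```

```text
t 7.63 F [-2.19 -0.17  8.61] sd [0.65 0.48 0.32] Fz [8.9 8.8 8.5 8.6 8.  8.2 9.  8.8] pos [0.5349 0.159  0.0961] [0.5349 0.159  0.0962]
```

{"name": "move_arm", "arguments": {"rows": [[0,0,0.07,0,0,0,-1],[0,0,0.05,0,0,0,-1],[0,0,0,0,0,0,-1],[0,0,0,0,0,0,-1],[0,0,0,0,0,0,-1],[0,0,0,0,0,0,-1],[0,0,0,0,0,0,-1],[0,0,0,0,0,0,-1],[0,0,0,0,0,0,-1]]}}

```text
time: 8.38
tool_pos: [0.5349, 0.159, 0.0951]
tool_rot: [-0.0, 0.998, 0.068, 0.002]
contact_force: [-2.3, -0.5, 10.1]
gripper_width: -0.0
grasp_force: 4.9
```

```bash
python3 -c "
from h import *
avg(8);delta([.549,.067,.14])"
```

```text
t 8.78 F [-2.44 -0.44  9.83] sd [0.42 0.57 0.49] Fz [10.2  9.8  9.7 10.7 10.   9.6  8.9  9.7] pos [0.5349 0.159  0.0951] [0.5349 0.159  0.0952]
t 8.7833 pos [0.5349 0.159  0.0952] F [-2.2  -0.1   9.66] w -0.002 gf 4.869547568941925
Rtool [[0.991, 0.135, 0.003], [0.135, -0.991, 0.0], [0.003, -0.0, -1.0]]
shift cm [ 0.17  9.31 -4.48]
```

Left leaf held about 10 N with about 10 mm sink, which looks soft. On to the middle one.

{"name": "move_arm", "arguments": {"rows": [[0,0,-2.2,0,0,0,-1],[0,0,-2.4,0,0,0,-1],[0.1,3.1,0,0,0,0,-1],[0.1,3.1,0,0,0,0,-1],[0.07,3.1,0,0,0,0,-1],[0,0,0,0,0,0,-1],[0,0,1.0,0,0,0,-1],[0,0,1.0,0,0,0,-1],[0,0,0.8,0,0,0,-1],[0,0,0,0,0,0,-1],[0,0,0,0,0,0,-1],[0,0,0,0,0,0,-1],[0,0,0,0,0,0,-1],[0,0,0,0,0,0,-1]]}}

```text
time: 9.95
tool_pos: [0.5492, 0.0673, 0.1119]
tool_rot: [0.0, 0.998, 0.068, 0.001]
contact_force: [0.2, 0.0, 0.3]
gripper_width: -0.002
grasp_force: 0.0
```

```bash
python3 -c "
from h import *
avg(5);delta([.549,.067,.1035])"
```

```text
t 10.2 F [-0.01  0.44  0.36] sd [0.3  0.47 0.36] Fz [1.1 0.2 0.2 0.3 0.1] pos [0.549  0.0671 0.1117] [0.5489 0.067  0.1116]
t 10.2 pos [0.5489 0.067  0.1116] F [0.45 0.78 0.1 ] w 0.0 gf 0.0
Rtool [[0.991, 0.135, 0.0], [0.135, -0.991, 0.0], [0.0, 0.0, -1.0]]
shift cm [0.01 0.   0.81]
```

{"name": "move_arm", "arguments": {"rows": [[0,0,0.2,0,0,0,-1],[0,0,0.2,0,0,0,-1],[0,0,0.1,0,0,0,-1],[0,0,0.1,0,0,0,-1],[0,0,0.1,0,0,0,-1],[-0.03,0,0.1,0,0,0,-1],[0,0,0,0,0,0,-1],[0,0,0,0,0,0,-1],[0,0,0,0,0,0,-1]]}}

```text
time: 10.95
tool_pos: [0.5484, 0.067, 0.1036]
tool_rot: [0.0, 0.998, 0.068, -0.0]
contact_force: [-3.4, -0.3, 3.7]
gripper_width: -0.004
grasp_force: 2.1
```

```bash
python3 -c "
from h import *
avg(6)"
```

```text
t 11.25 F [-3.39 -0.21  4.37] sd [0.35 0.31 0.57] Fz [4.4 4.5 5.1 4.1 3.3 4.8] pos [0.5484 0.0669 0.1035] [0.5484 0.067  0.1034]
```

{"name": "move_arm", "arguments": {"rows": [[-0.04,0,0.1,0,0,0,-1],[-0.04,0,0.1,0,0,0,-1],[0,0,0.06,0,0,0,-1],[0,0,0,0,0,0,-1],[0,0,0,0,0,0,-1],[0,0,0,0,0,0,-1]]}}

```text
time: 11.75
tool_pos: [0.5483, 0.0669, 0.1017]
tool_rot: [0.0, 0.998, 0.068, 0.001]
contact_force: [-4.4, 0.1, 7.9]
gripper_width: -0.003
grasp_force: 3.9
```

```bash
python3 -c "
from h import *
avg(8)"
```

```text
t 12.15 F [-3.76 -0.35  7.86] sd [0.41 0.56 0.33] Fz [8.2 8.1 8.4 7.7 7.7 7.4 7.8 7.6] pos [0.5482 0.0669 0.1017] [0.5482 0.0669 0.1017]
```

{"name": "move_arm", "arguments": {"rows": [[-0.04,0,0.05,0,0,0,-1],[-0.02,0,0.05,0,0,0,-1],[0,0,0,0,0,0,-1],[0,0,0,0,0,0,-1],[0,0,0,0,0,0,-1],[0,0,0,0,0,0,-1],[0,0,0,0,0,0,-1],[0,0,0,0,0,0,-1],[0,0,0,0,0,0,-1]]}}

```text
time: 12.9
tool_pos: [0.5481, 0.0668, 0.1012]
tool_rot: [0.0, 0.998, 0.068, 0.001]
contact_force: [-4.7, 0.3, 9.5]
gripper_width: 0.001
grasp_force: 4.4
```

```bash
python3 -c "
from h import *
avg(10);delta([.559,-.025,.14])"
```

```text
t 13.4 F [-3.34 -0.43  8.61] sd [0.43 0.53 0.56] Fz [9.2 9.3 8.2 8.1 8.3 8.6 9.3 8.3 7.6 9.2] pos [0.5481 0.0669 0.1012] [0.5481 0.0669 0.1012]
t 13.4 pos [0.5481 0.0669 0.1012] F [-3.7  -0.77  9.17] w 0.002 gf 4.405794619833614
Rtool [[0.991, 0.135, 0.002], [0.135, -0.991, 0.0], [0.002, 0.0, -1.0]]
shift cm [-0.15  9.25 -3.88]
```

{"name": "move_arm", "arguments": {"rows": [[0,0,0.07,0,0,0,-1],[0,0,0,0,0,0,-1],[0,0,0,0,0,0,-1],[0,0,0,0,0,0,-1],[0,0,0,0,0,0,-1],[0,0,0,0,0,0,-1],[0,0,0,0,0,0,-1],[0,0,0,0,0,0,-1],[0,0,0,0,0,0,-1]]}}

```text
time: 14.15
tool_pos: [0.5481, 0.0669, 0.1007]
tool_rot: [0.0, 0.998, 0.068, 0.001]
contact_force: [-3.1, 0.2, 9.9]
gripper_width: -0.004
grasp_force: 4.9
```

```bash
python3 -c "
from h import *
avg(8)"
```

```text
t 14.55 F [-4.01 -0.41  9.86] sd [0.46 0.41 0.22] Fz [ 9.7 10.3  9.6 10.   9.9  9.7 10.   9.7] pos [0.5481 0.0668 0.1007] [0.5481 0.0669 0.1007]
```

{"name": "move_arm", "arguments": {"rows": [[0,0,-2.2,0,0,0,-1],[0,0,-2.0,0,0,0,-1],[0,3.1,0,0,0,0,-1],[0,3.1,0,0,0,0,-1],[0,3.05,0,0,0,0,-1],[0,0,0,0,0,0,-1],[0,0,1.0,0,0,0,-1],[0,0,1.0,0,0,0,-1],[0,0,0.8,0,0,0,-1],[0,0,0,0,0,0,-1],[0,0,0,0,0,0,-1],[0,0,0,0,0,0,-1],[0,0,0,0,0,0,-1],[0,0,0,0,0,0,-1]]}}

```text
time: 15.72
tool_pos: [0.56, -0.0247, 0.1136]
tool_rot: [0.0, 0.998, 0.068, 0.001]
contact_force: [-0.0, 0.5, 0.2]
gripper_width: -0.001
grasp_force: 0.0
```

```bash
python3 -c "
from h import *
avg(5);delta([.559,-.025,.1035])"
```

```text
t 15.97 F [-0.06 -0.25  0.24] sd [0.5  0.31 0.29] Fz [-0.1  0.8  0.2  0.1  0.2] pos [ 0.5599 -0.0248  0.1135] [ 0.5597 -0.0249  0.1133]
t 15.9667 pos [ 0.5597 -0.0249  0.1133] F [ 0.44 -0.23  0.25] w -0.002 gf 0.0
Rtool [[0.991, 0.135, 0.0], [0.135, -0.991, -0.0], [0.0, 0.0, -1.0]]
shift cm [-0.07 -0.    0.98]
```

{"name": "move_arm", "arguments": {"rows": [[0,0,0.2,0,0,0,-1],[0,0,0.2,0,0,0,-1],[0,0,0.2,0,0,0,-1],[0,0,0.1,0,0,0,-1],[0,0,0.1,0,0,0,-1],[0,0,0.1,0,0,0,-1],[-0.03,0,0.07,0,0,0,-1],[0,0,0,0,0,0,-1],[0,0,0,0,0,0,-1],[0,0,0,0,0,0,-1]]}}

```text
time: 16.8
tool_pos: [0.5592, -0.025, 0.1036]
tool_rot: [0.0, 0.998, 0.068, -0.0]
contact_force: [-3.2, 0.1, 4.3]
gripper_width: 0.004
grasp_force: 1.9
```

```bash
python3 -c "
from h import *
avg(6)"
```

```text
t 17.1 F [-2.66  0.    4.18] sd [0.36 0.48 0.58] Fz [3.4 4.  4.5 3.5 5.  4.7] pos [ 0.5592 -0.0249  0.1035] [ 0.5592 -0.025   0.1034]
```

Same behaviour as the middle leaf. I press on to about 9.5 N.

{"name": "move_arm", "arguments": {"rows": [[-0.05,0,0.1,0,0,0,-1],[-0.05,0,0.1,0,0,0,-1],[-0.04,0,0.1,0,0,0,-1],[0,0,0.06,0,0,0,-1],[0,0,0,0,0,0,-1],[0,0,0,0,0,0,-1],[0,0,0,0,0,0,-1]]}}

```text
time: 17.68
tool_pos: [0.5589, -0.0251, 0.1011]
tool_rot: [0.0, 0.998, 0.068, 0.001]
contact_force: [-3.4, 0.8, 7.6]
gripper_width: -0.001
grasp_force: 4.1
```

```bash
python3 -c "
from h import *
avg(8)"
```

```text
t 18.08 F [-2.75  0.8   8.27] sd [0.33 0.52 0.76] Fz [7.9 7.6 7.3 8.6 9.4 9.  7.5 8.9] pos [ 0.559  -0.0251  0.1011] [ 0.5589 -0.0251  0.1011]
```

{"name": "move_arm", "arguments": {"rows": [[0,0,0.08,0,0,0,-1],[0,0,0.04,0,0,0,-1],[0,0,0,0,0,0,-1],[0,0,0,0,0,0,-1],[0,0,0,0,0,0,-1],[0,0,0,0,0,0,-1],[0,0,0,0,0,0,-1],[0,0,0,0,0,0,-1],[0,0,0,0,0,0,-1],[0,0,0,0,0,0,-1]]}}

```text
time: 18.92
tool_pos: [0.5589, -0.0251, 0.1002]
tool_rot: [0.0, 0.998, 0.068, 0.001]
contact_force: [-3.7, 1.7, 10.4]
gripper_width: -0.004
grasp_force: 4.9
```

```bash
python3 -c "
from h import *
avg(8);delta([.522,.331,.14])"
```

```text
t 19.32 F [-3.77  0.89  9.81] sd [0.34 0.39 0.65] Fz [10.2  8.8 10.2 10.6  8.8 10.5  9.6  9.9] pos [ 0.5589 -0.0251  0.1002] [ 0.5589 -0.0251  0.1002]
t 19.3167 pos [ 0.5589 -0.0251  0.1002] F [-3.98  0.89  9.89] w 0.005 gf 4.927015431312611
Rtool [[0.991, 0.135, 0.002], [0.135, -0.991, -0.0], [0.002, 0.0, -1.0]]
shift cm [  1.16 -35.78  -3.99]
```

Sinks are about 10.4, 4.8 and 5.3 mm, so the left leaf is the soft one. Now the nut.

{"name": "move_arm", "arguments": {"rows": [[0,0,-3.5,0,0,0,-1],[0,0,-3.5,0,0,0,-1],[-0.5,-3.58,0,0,0,0,-1],[-0.5,-3.58,0,0,0,0,-1],[-0.5,-3.58,0,0,0,0,-1],[-0.5,-3.58,0,0,0,0,-1],[-0.5,-3.58,0,0,0,0,-1],[-0.5,-3.58,0,0,0,0,-1],[-0.5,-3.58,0,0,0,0,-1],[-0.5,-3.58,0,0,0,0,-1],[-0.5,-3.58,0,0,0,0,0.5],[-0.5,-3.58,0,0,0,0,1],[0,0,0,0,0,0,1],[0,0,0,0,0,0,1],[0,0,0,0,0,0,1],[0,0,0,0,0,0,1]]}}

```text
time: 20.65
tool_pos: [0.4604, 0.322, 0.168]
tool_rot: [0.0, 0.998, 0.067, -0.0]
contact_force: [0.9, -0.3, -0.2]
gripper_width: 0.847
grasp_force: 0.0
```

```bash
python3 -c "
from h import *
delta([.522,.331,.021]);w=grab('wrist','w2');print(proj(w,[.52,.329,.02]))"
```

```text
t 20.65 pos [0.4604 0.322  0.168 ] F [ 0.92 -0.3  -0.24] w 0.847 gf 0.0
Rtool [[0.991, 0.134, -0.0], [0.134, -0.991, -0.0], [-0.0, 0.0, -1.0]]
shift cm [ 6.23 -0.07 14.7 ]
[np.float64(276.9595895967658), np.float64(125.14371720182918)]
```

View pics/w2.png

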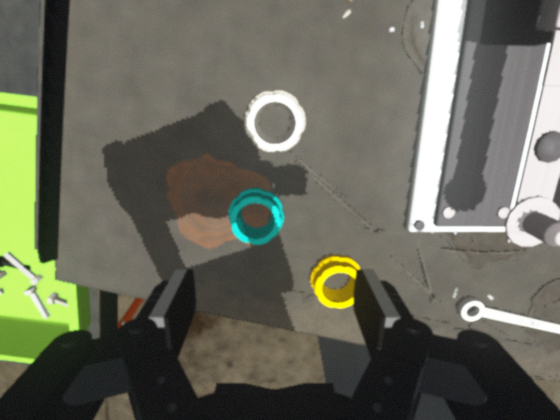

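The steel ring is centred at (275.5,122), 3 px from prediction. Its neighbours are turquoise (256,217) and yellow (340,282), and the fingers will clear both.

{"name": "move_arm", "arguments": {"rows": [[2.1,0,2.0,0,0,0,1],[2.1,0,2.0,0,0,0,1],[2.0,0,2.0,0,0,0,1],[0,0,2.0,0,0,0,1],[0,0,2.0,0,0,0,1],[0,0,2.0,0,0,0,1],[0,0,1.5,0,0,0,1],[0,0,0.7,0,0,0,1],[0,0,0,0,0,0,1],[0,0,0,0,0,0,1],[0,0,0,0,0,0,1],[0,0,0,0,0,0,1]]}}

```text
time: 21.7
tool_pos: [0.5227, 0.3316, 0.0283]
tool_rot: [-0.001, 0.998, 0.067, 0.001]
contact_force: [0.4, -0.1, 0.4]
gripper_width: 1.001
grasp_force: 0.0
```

```bash
python3 -c "
from h import *
w=load('w2');print(atz(w,275.5,122,.02));delta([.522,.3305,.0205])"
```

```text
[0.52221803 0.3304544  0.02      ]
t 21.7 pos [0.5227 0.3316 0.0283] F [ 0.43 -0.07  0.4 ] w 1.001 gf 0.0
Rtool [[0.991, 0.135, 0.003], [0.135, -0.991, 0.001], [0.003, -0.001, -1.0]]
shift cm [-0.08  0.1   0.78]
```

{"name": "move_arm", "arguments": {"rows": [[-0.04,0.05,0.3,0,0,0,1],[0,0,0.25,0,0,0,1],[0,0,0,0,0,0,1],[0,0,0,0,0,0,1],[0,0,0,0,0,0,-1],[0,0,0,0,0,0,-1],[0,0,0,0,0,0,-1],[0,0,0,0,0,0,-1],[0,0,0,0,0,0,-1],[0,0,0,0,0,0,-1],[0,0,0,0,0,0,-1],[0,0,0,0,0,0,-1],[0,0,0,0,0,0,-1],[0,0,0,0,0,0,-1]]}}

```text
time: 22.87
tool_pos: [0.5217, 0.3308, 0.0218]
tool_rot: [-0.0, 0.998, 0.068, 0.001]
contact_force: [-0.4, -1.0, 5.0]
gripper_width: 0.528
grasp_force: 61.5
```

{"name": "move_arm", "arguments": {"rows": [[0,0,-0.5,0,0,0,-1],[0,0,-1.5,0,0,0,-1],[0,0,-3.0,0,0,0,-1],[0,0,-3.5,0,0,0,-1],[0,0,-3.5,0,0,0,-1],[0,0,-3.0,0,0,0,-1],[0,0,0,0,0,0,-1],[0,0,0,0,0,0,-1],[0,0,0,0,0,0,-1],[0,0,0,0,0,0,-1]]}}

```text
time: 23.7
tool_pos: [0.5196, 0.33, 0.168]
tool_rot: [0.001, 0.998, 0.068, -0.002]
contact_force: [-0.5, -0.3, -2.2]
gripper_width: 0.523
grasp_force: 61.6
```

```bash
python3 -c "
from h import *
delta([.4865,.1515,.175]);w=grab('wrist','w3');b=grab('scene','sc1');s=manip.state()['tool_pos']
u,v=map(int,proj(b,s));c=b['img'][max(0,v-70):v+70,max(0,u-100):u+100]
x=np.vstack([cv2.resize(w['img'][200:420,130:430],(600,440))[:300],cv2.resize(c,(600,420))[60:360]])
cv2.imwrite('pics/c3.png',x);print(u,v)"
```

```text
t 23.7 pos [0.5196 0.33   0.168 ] F [-0.45 -0.31 -2.25] w 0.523 gf 61.58862221331219
Rtool [[0.991, 0.135, -0.005], [0.135, -0.991, -0.002], [-0.005, 0.001, -1.0]]
shift cm [-5.69 17.24 -0.65]
180 232
```

View pics/c3.png

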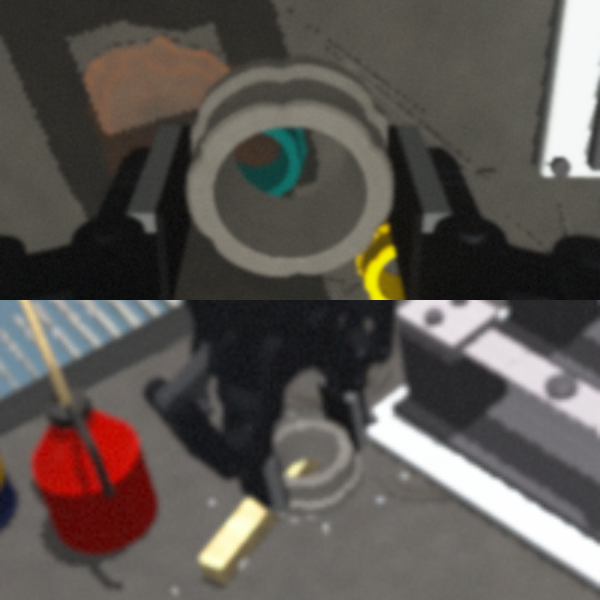

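The nut is held level and centred, ring centre about (275,294) in the full wrist frame. The decoys are on the bench behind it. Now over the left peg.

{"name": "move_arm", "arguments": {"rows": [[-1.14,3.45,0,0,0,0,-1],[-1.14,3.45,0,0,0,0,-1],[-1.14,3.45,0,0,0,0,-1],[-1.14,3.45,0,0,0,0,-1],[-1.13,3.44,0,0,0,0,-1],[0,0,0.8,0,0,0,-1],[0,0,0.8,0,0,0,-1],[0,0,0,0,0,0,-1],[0,0,0,0,0,0,-1],[0,0,0,0,0,0,-1],[0,0,0,0,0,0,-1],[0,0,0,0,0,0,-1],[0,0,0,0,0,0,-1]]}}

```text
time: 24.88
tool_pos: [0.4882, 0.1527, 0.1553]
tool_rot: [-0.0, 0.998, 0.068, 0.0]
contact_force: [-0.4, 0.3, -2.1]
gripper_width: 0.526
grasp_force: 61.8
```

```bash
python3 -c "
from h import *
w=load('w3');print('nut in w3',atz(w,275,294,.1665))
delta([.4865,.1515,.155]);w=grab('wrist','w4');s=manip.state()['tool_pos']
print('nut top',proj(w,s-[0,0,.0015]),'bot',proj(w,s-[0,0,.0215]),'pegtop',proj(w,[.4851,.1513,.1095]),proj(w,[.4866,.152,.1095]))
cv2.imwrite('pics/c4.png',cv2.resize(w['img'][210:400,150:400],None,fx=3,fy=3,interpolation=cv2.INTER_CUBIC))"
```

```text
nut in w3 [0.52150924 0.33111799 0.1665    ]
t 24.8833 pos [0.4882 0.1527 0.1553] F [-0.39  0.28 -2.1 ] w 0.526 gf 61.82207438585465
Rtool [[0.991, 0.136, 0.0], [0.136, -0.991, 0.0], [0.0, -0.0, -1.0]]
shift cm [-0.19  0.1   0.03]
nut top [np.float64(277.17463827703693), np.float64(298.2159241750942)] bot [np.float64(276.8181442961188), np.float64(274.7860793204669)] pegtop [np.float64(278.0890044641912), np.float64(257.99745327628375)] [np.float64(277.2153947843119), np.float64(255.4175612368036)]
```

View pics/c4.png

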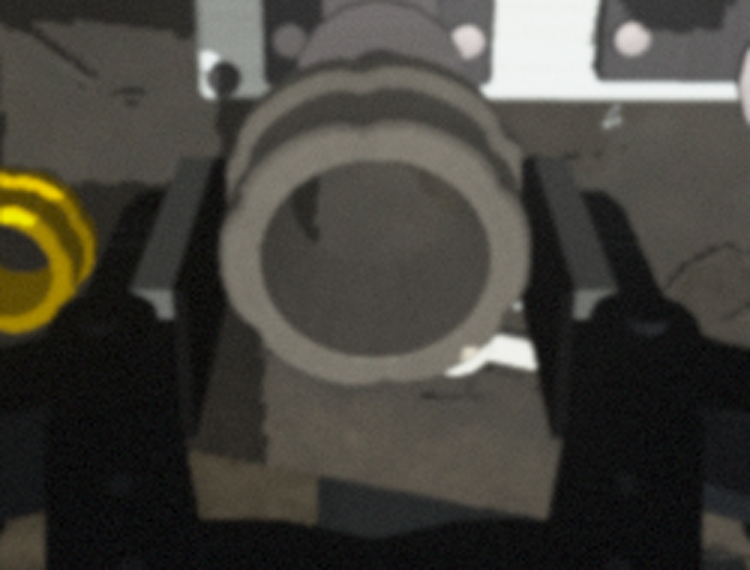

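```bash
python3 -c "
from h import *
w=load('w4');e=atz(w,150+377/3-.3,210+3/3-.3,.0835);print('washer far edge',e,'centre',e-.018*np.array([.991,.135,0]))
print('nut',atz(w,275,295,.1538))"
```

```text
washer far edge [0.50353806 0.15529208 0.0835    ] centre [0.48570006 0.15286208 0.0835    ]
nut [0.48965269 0.153774   0.1538    ]
```

{"name": "move_arm", "arguments": {"rows": [[-0.3,0.06,0,0,0,0,-1],[0,0,0.6,0,0,0,-1],[0,0,0.6,0,0,0,-1],[0,0,0.6,0,0,0,-1],[0,0,0,0,0,0,-1],[0,0,0,0,0,0,-1],[0,0,0,0,0,0,-1],[0,0,0,0,0,0,-1],[0,0,0,0,0,0,-1],[0,0,0,0,0,0,-1]]}}

```text
time: 25.77
tool_pos: [0.4854, 0.1512, 0.1374]
tool_rot: [-0.0, 0.998, 0.068, 0.0]
contact_force: [-0.1, -0.2, -2.1]
gripper_width: 0.522
grasp_force: 61.8
```

```bash
python3 -c "
from h import *
avg(4);delta([.4846,.1516,.136]);w=grab('wrist','w5');b=grab('scene','sc2');a=grab('top','top2')
x=np.vstack([cv2.resize(w['img'][200:350,175:375],(800,600),interpolation=cv2.INTER_CUBIC)[:330],
np.hstack([cv2.resize(b['img'][170:237,240:340],(400,268),interpolation=cv2.INTER_CUBIC),cv2.resize(a['img'][200:267,225:325],(400,268),interpolation=cv2.INTER_CUBIC)])])
cv2.imwrite('pics/c5.png',x)"
```

```text
t 25.97 F [ 0.28  0.41 -1.6 ] sd [0.27 0.63 0.39] Fz [-1.4 -1.3 -1.5 -2.3] pos [0.4852 0.1512 0.1372] [0.4852 0.1512 0.1371]
t 25.9667 pos [0.4852 0.1512 0.1371] F [ 0.03 -0.14 -2.26] w 0.521 gf 61.82097349294054
Rtool [[0.991, 0.135, 0.0], [0.135, -0.991, 0.0], [0.0, -0.0, -1.0]]
shift cm [-0.05 -0.05  0.11]
```

View pics/c5.png

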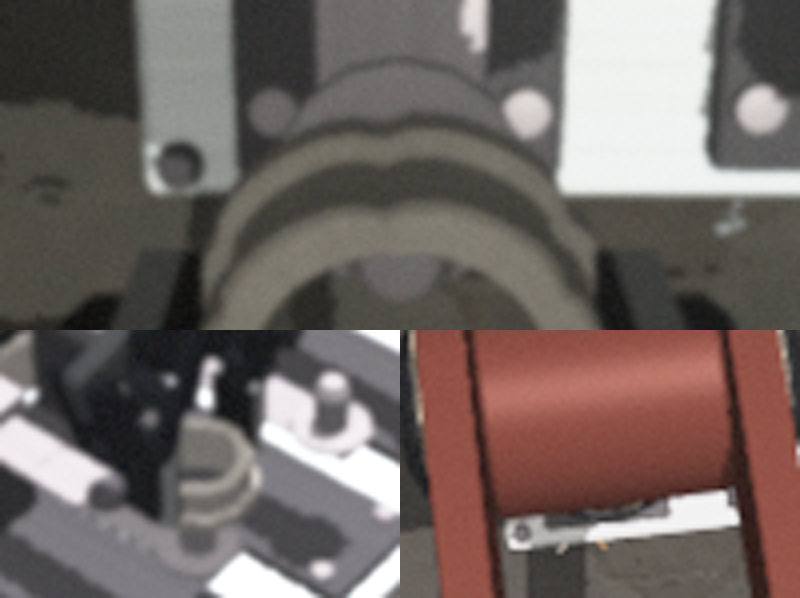

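Through the bore the peg top shows centred at crop (400,280). In the scene crop the nut stands over the peg (200,540). Lowering.

{"name": "move_arm", "arguments": {"rows": [[-0.05,-0.05,0.2,0,0,0,-1],[0,0,0.3,0,0,0,-1],[0,0,0.3,0,0,0,-1],[0,0,0.3,0,0,0,-1],[0,0,0.3,0,0,0,-1],[0,0,0,0,0,0,-1],[0,0,0,0,0,0,-1],[0,0,0,0,0,0,-1]]}}

```text
time: 26.78
tool_pos: [0.4846, 0.1516, 0.123]
tool_rot: [-0.0, 0.998, 0.068, 0.0]
contact_force: [0.3, 0.1, -1.0]
gripper_width: 0.521
grasp_force: 61.8
```

```bash
python3 -c "
from h import *
avg(5)"
```

```text
t 27.03 F [-0.13  0.13 -1.4 ] sd [0.46 0.34 0.46] Fz [-1.  -0.9 -2.  -1.3 -1.9] pos [0.4847 0.1517 0.1232] [0.4847 0.1517 0.1232]
```

Underside is about 8 mm below the peg top with no contact. Continuing.

{"name": "move_arm", "arguments": {"rows": [[0,0,0.3,0,0,0,-1],[0,0,0.3,0,0,0,-1],[0,0,0.3,0,0,0,-1],[0,0,0.3,0,0,0,-1],[0,0,0.3,0,0,0,-1],[0,0,0.3,0,0,0,-1],[0,0,0.2,0,0,0,-1],[0,0,0.2,0,0,0,-1],[0,0,0,0,0,0,-1],[0,0,0,0,0,0,-1],[0,0,0,0,0,0,-1]]}}

```text
time: 27.95
tool_pos: [0.4847, 0.1516, 0.1012]
tool_rot: [-0.0, 0.998, 0.068, 0.0]
contact_force: [-0.3, -0.1, 0.2]
gripper_width: 0.522
grasp_force: 62.0
```

```bash
python3 -c "
from h import *
avg(6)"
```

```text
t 28.25 F [-0.04  0.03 -0.22] sd [0.35 0.25 0.45] Fz [ 0.7 -0.3 -0.4 -0.4 -0.7 -0.2] pos [0.4847 0.1516 0.1012] [0.4847 0.1516 0.1011]
```

The weight is now on the leaf. Release and retreat.

{"name": "move_arm", "arguments": {"rows": [[0,0,0,0,0,0,0.3],[0,0,0,0,0,0,0.5],[0,0,0,0,0,0,0.7],[0,0,0,0,0,0,0.7],[0,0,0,0,0,0,0.7],[0,0,0,0,0,0,0.7],[0,0,-0.5,0,0,0,0.7],[0,0,-1.0,0,0,0,0.7],[0,0,-2.0,0,0,0,0.7],[0,0,-3.0,0,0,0,0.7],[0,0,-3.0,0,0,0,0.7],[0,0,-3.0,0,0,0,0.7],[-3,0,-1,0,0,0,0.7],[-3,0,0,0,0,0,0.7],[-3,0,0,0,0,0,0.7],[0,0,0,0,0,0,0.7],[0,0,0,0,0,0,0.7],[0,0,0,0,0,0,0.7]]}}

```text
time: 29.75
tool_pos: [0.396, 0.1395, 0.2371]
tool_rot: [-0.0, 0.998, 0.068, 0.001]
contact_force: [0.2, -0.2, -0.0]
gripper_width: 0.853
grasp_force: 0.0
```

```bash
python3 -c "
from h import *
delta([.4,.15,.2]);b=grab('scene','sc3');w=grab('wrist','w6')
x=np.vstack([cv2.resize(b['img'][150:250,220:370],(600,400),interpolation=cv2.INTER_CUBIC)[60:360],cv2.resize(w['img'],(600,450))[:300]])
cv2.imwrite('pics/c6.png',x)"
```

```text
t 29.75 pos [0.396  0.1395 0.2371] F [ 0.18 -0.24 -0.01] w 0.853 gf 0.0
Rtool [[0.991, 0.135, 0.002], [0.135, -0.991, 0.0], [0.002, -0.0, -1.0]]
shift cm [ 0.53 -0.98  3.71]
```

View pics/c6.png

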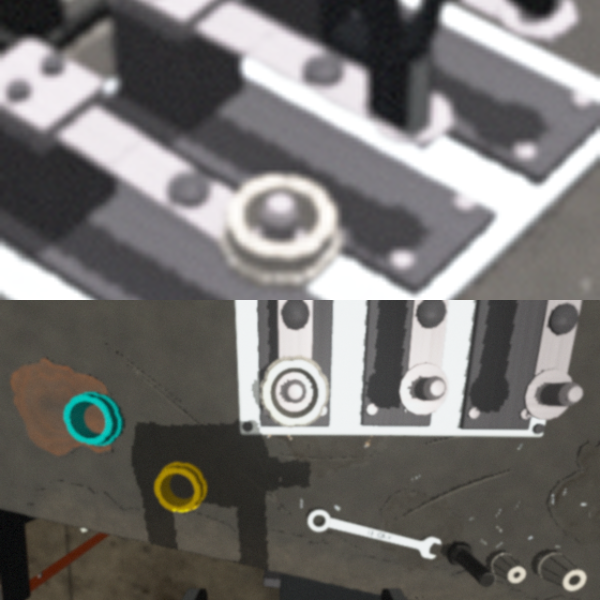

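The nut lies on the left washer around the peg: ring centre (294,392) in the wrist crop, peg at its centre, gripper clear. Wait for it to settle, then hand in.

{"name": "move_arm", "arguments": {"rows": [[0,0,0,0,0,0,0.7],[0,0,0,0,0,0,0.7],[0,0,0,0,0,0,0.7],[0,0,0,0,0,0,0.7],[0,0,0,0,0,0,0.7],[0,0,0,0,0,0,0.7],[0,0,0,0,0,0,0.7],[0,0,0,0,0,0,0.7],[0,0,0,0,0,0,0.7],[0,0,0,0,0,0,0.7],[0,0,0,0,0,0,0.7],[0,0,0,0,0,0,0.7]]}}

```text
time: 30.85
tool_pos: [0.3954, 0.1395, 0.236]
tool_rot: [0.0, 0.998, 0.068, 0.0]
contact_force: [0.5, 0.5, 0.1]
gripper_width: 0.846
grasp_force: 0.0
```

```bash
python3 -c "
from plant import manip
print(manip.job_done())"
```

```text
the job is handed in; nothing more can be done
None
```

I pressed all three leaves in order at about 10 N; they sank about 10.4 mm (left), 4.8 mm (middle) and 5.3 mm (right), so I put the collet nut over the left leaf's peg, let go and handed the job in at about 31 s; no verdict came back.

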